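# Lock the battery cap of the blue lamp base with the coin key

## Task

The batteries are in the blue lamp base: take the orange coin key from its square wooden stand, set its blade in the slot of the blue base's cap and turn the cap a full quarter turn clockwise (seen from above), so that the slot points at the green marks. Then put the key back in its stand, hanging upright by its collar with the blade down the hole, and let go. Leave the black lamp base's cap unlocked, as it still has no batteries.

Things in the scene. Friction and masses are not known exactly. Their poses are not given: they have to be found in the camera images.
- key: Coin key, 150 g. From the bottom: steel blade 28 mm wide (x), 6 mm thick (y), 30 mm long; round brass collar, 64 mm across, 30 to 35 mm above the tip; flat orange handle 48 mm (x) by 16 mm (y), 35 to 76 mm above the tip, gripped by its flat sides from above. Origin: centre of the blade's tip; z up. Starts in the stand on its collar, tip 10 mm above the counter, blade roughly along x.
- stand: The key's stand: a fixed dark wooden block on the counter, 80 x 80 mm, 40 mm high, with a square upright through hole 46 x 46 mm. Origin: centre of its underside, on the counter. The key may go back at any yaw; its collar rests on the block's top.
- blue_slot (a point): Slot of the BLUE base's cap, a steel disc 56 mm across on a fixed blue box 120 x 100 x 40 mm with a white LED bar (52 mm high, 62 mm from the cap's axis). The slot runs rim to rim, open-ended: 20 mm wide at the top, 10 mm from 4 mm down, 12 mm deep. Point: on the cap's axis at its top, about 58 mm above the counter; x along the slot, turning with the cap (a half turn is the same); z up.
- blue_cap (a joint): Angle of the blue base's cap, rad: 0 unlocked (slot at the red marks), growing clockwise seen from above to a hard stop at 1.571, locked (slot at the green marks, pointing at the LED bar). Starts at 0 to 0.2; stays where left; takes about 0.05 N m. The blade has some 8 degrees of play either way in the slot, so turn a little further.
- black_cap (a joint): The same angle for the cap of the BLACK lamp base, which is alike but for its colour. It also starts at 0 to 0.2 (unlocked) and is to be left so.

How it is judged:
By the outcome, as a careful person would: the job done as asked, in the order asked, and still so for the second after the job is handed in, with the robot touching nothing.
It also fails if it takes over 50 s, if anything falls off the work surface, if the arm or the gripper's body presses on something with over 40 N, if the wrist force passes 120 N, or if a joint passes its speed limit or range.

## Robot

A 6-joint arm with a two-finger parallel gripper is mounted at the origin on the work surface. World frame = base frame: x ahead of the robot, y to its left, z up, the work surface at z = 0. Lengths are in mm, angles in rad, forces in N, time in s.
With the tool pointing down it reaches from about 350 to 775 mm from the base axis. Payload 7.3 kg.
Tool frame: the origin (TCP) lies at the very end of the fingers, on their centre line; the grasp point (between the pads) lies 19 mm behind it; x points along the fingers, z is the direction in which the jaws open and shut, and the axes are right-handed (so a half turn about x gives the same grasp; the last joint's range is limited). The gripper opens to 92 mm and grips with 3 to 60 N. Pads are 19 mm wide; open, the fingers measure 130 mm over their backs; the gripper's body (75 mm by 190 mm) begins 47 mm behind the grasp point.
Start: joints at [0.994, 0.342, 1.524, -0, 1.275, -0.146], TCP at [219.227, 477.058, 226.741] pointing down, gripper open.
Joint ranges: [-2.53, 2.53], [-0.77, 2.02], [0.04, 2.7], [-1, 4.14], [0.28, 2.66], [-3.11, 3.11]. Speed limits (rad/s): [2.57, 2.57, 3.14, 3.14, 3.14, 3.14].

## Interface

Orientations are given as [roll, pitch, yaw] about the fixed x, y, z axes, in that order (R = Rz(yaw) Ry(pitch) Rx(roll)).
In Python, from plant import * gives the robot as it stands.
- The arm moves only by the tool carry_out, never from a script. Its argument "rows" is a list of rows, each a list of 4 numbers: the shift along the world's x, y, z in mm, then the turn about the world's z in degrees. In form: [[x, y, z, twist], ...]. A call has 1 to 20 rows; each row is the pose to reach, as a shift and turn from the pose measured when the call began; what a row does not reach only later rows make up. A row lasts 1/12 s, in which the tool goes at most 41.7 mm and 7.16 degrees, less where a joint would pass 70% of its speed; a pose out of reach is approached as far as the arm can. A call with a gripper value outside its range is refused whole. "hand" is the finger opening in mm, from 0 to 91.8, set as the call begins (left out, the last holds). The fingers move at their own pace and stop on an object; the grip force is fixed at half the most. Time passes only in rows, so rows that repeat a pose let the fingers close. It gives the time, the measured TCP pose, the force and the opening at its end, in the units of the state.
- get_obs(): the state, without advancing time (a new reading comes with each control period).
- capture(name): name is "scene" or "top"; returns the picture (384x512x3 uint8, red, green, blue); there is no depth.
- camera_info(name): a dict with "camera_matrix" (3x3 intrinsics, pixels), "dist" ([k1, k2, p1, p2, k3] as OpenCV has them; the pictures are not rectified), "pose" (4x4, takes a point from camera to world coordinates). Camera axes: x right, y down, z forward; pixel columns grow to the right and rows downward; lengths in mm; the calibration is good to about 2 mm. A picture is of the moment at which its call begins. camera_info takes no time and is no camera call.
- close_job(): hands the job in, once; it reports no verdict.
The state is a dict: "time": time; "joint_positions": joint angles; "dq": joint speeds; "tau": joint torques, N m; "tool_pos": TCP position; "tcp_rot": TCP orientation; "contact_force": force on the tool from outside, world axes, zero at the start; "moment": the same for the moment, N m; "grip_width": finger opening in mm.
Only numpy, scipy, OpenCV 4.12 (cv2) and the standard library are available. Lean on these libraries where they do the work, as an engineer would, in place of code of your own. Each camera call takes 0.05 s, during which the arm holds its last target. There are 200 camera calls.

## Working session

There is one attempt and no reset: what is moved stays moved. The work goes in short steps, Python scripts to look and compute and a tool call to move; the robot and the scene stay as the last step left them, time stands still between calls to the robot, and variables do not carry over. Pictures are saved under pics/ and viewed, about 8 in all and at most 12, crops included, and the job is handed in when it is done.

Besides the shell and the picture viewer there is one more tool, called after "Request:" as name(argument=value, ...) on one line, values as JSON. carry_out: Moves the arm, as the interface text tells. Its arguments: {"type":"object","properties":{"rows":{"type":"array"},"hand":{"type":"number"}},"required":["rows"]}

```bash
mkdir -p pics; python3 - <<'E'
from plant import *
import cv2
for n in("scene","top"):
    cv2.imwrite(f"pics/{n}0.png",capture(n)[:,:,::-1])
    c=camera_info(n);print(n,c)
print(get_obs())
E
```

```text
scene {'camera_matrix': array([[415.49420269,   0.        , 258.08494534],
       [  0.        , 415.49420269, 196.03860446],
       [  0.        ,   0.        ,   1.        ]]), 'dist': array([-0.14186877,  0.        ,  0.        ,  0.        ,  0.        ]), 'pose': array([[ 7.92046422e-01,  4.98126435e-01, -3.52891654e-01,
         8.58710743e+02],
       [ 6.10338863e-01, -6.34611710e-01,  4.74082746e-01,
        -4.50834286e+02],
       [ 1.22039721e-02, -5.90879034e-01, -8.06667856e-01,
         7.93920101e+02],
       [ 0.00000000e+00,  0.00000000e+00,  0.00000000e+00,
         1.00000000e+00]])}
top {'camera_matrix': array([[357.2693114 ,   0.        , 253.95477057],
       [  0.        , 357.2693114 , 192.52219751],
       [  0.        ,   0.        ,   1.        ]]), 'dist': array([-0.01019921,  0.        ,  0.        ,  0.        ,  0.        ]), 'pose': array([[ 1.97418575e-01, -9.47888380e-01,  2.50067041e-01,
         3.60526371e+02],
       [-9.80310621e-01, -1.91958521e-01,  4.62926848e-02,
        -1.84806689e+01],
       [ 4.12220123e-03, -2.54282412e-01, -9.67121224e-01,
         8.07910583e+02],
       [ 0.00000000e+00,  0.00000000e+00,  0.00000000e+00,
         1.00000000e+00]])}
{'time': 0.1, 'joint_positions': array([ 9.93980669e-01,  3.42649297e-01,  1.52490275e+00, -2.17629297e-05,
        1.27540347e+00, -1.45984575e-01]), 'dq': array([ 0.00062225, -0.00172194, -0.00297408, -0.00051194,  0.00022184,
       -0.00039766]), 'tau': array([ 1.69621737e-03, -4.32005346e+01, -2.44694906e+01,  7.17527303e-02,
        5.26627048e-02, -6.13533484e-05]), 'tool_pos': array([219.03555103, 476.7326122 , 226.12295008]), 'tcp_rot': array([ 3.01087745,  1.5694333 , -2.13233626]), 'contact_force': array([-0.66752842, -0.01915424,  0.10220852]), 'moment': array([ 0.03882132,  0.00117212, -0.00279334]), 'grip_width': 91.77546321676766}
```

View pics/top0.png

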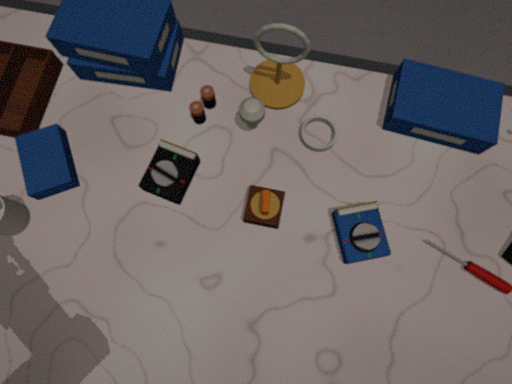

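View pics/scene0.png

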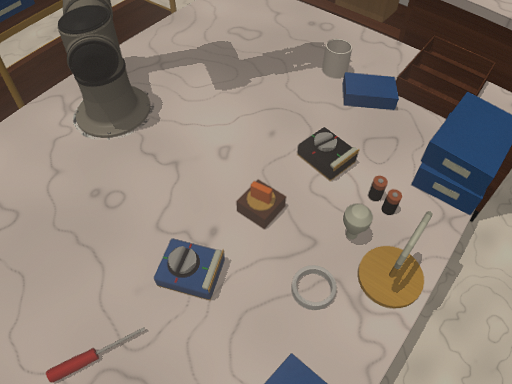

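Top view: the stand with the key is at about (264,207), the blue base at (362,236) and the black base at (170,173). The scene view agrees: stand (261,203), blue base (188,267). Next I'll enlarge both.

```bash
python3 - <<'E'
import cv2,numpy as np
t=cv2.imread("pics/top0.png");s=cv2.imread("pics/scene0.png")
a=cv2.resize(t[175:275,230:400],None,fx=4.7,fy=4.7,interpolation=cv2.INTER_CUBIC)
cv2.imwrite("pics/c_top.png",a)
b=cv2.resize(s[170:305,145:295],None,fx=4.4,fy=4.4,interpolation=cv2.INTER_CUBIC)
cv2.imwrite("pics/c_scene.png",b)
E
```

```text
(no output)
```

View pics/c_top.png

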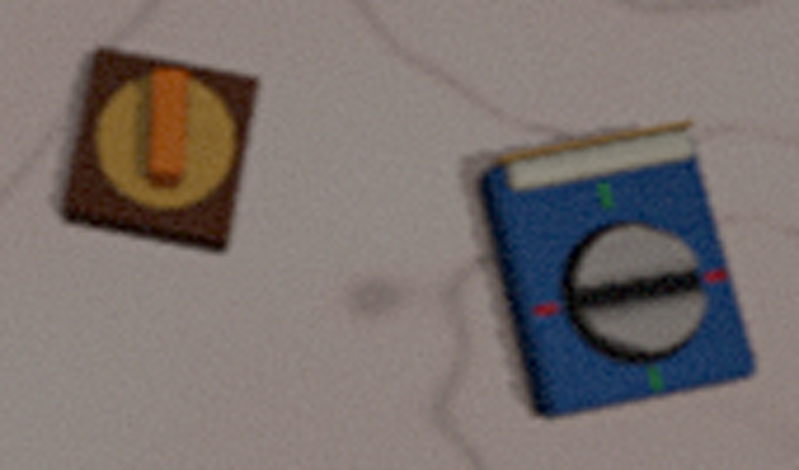

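View pics/c_scene.png

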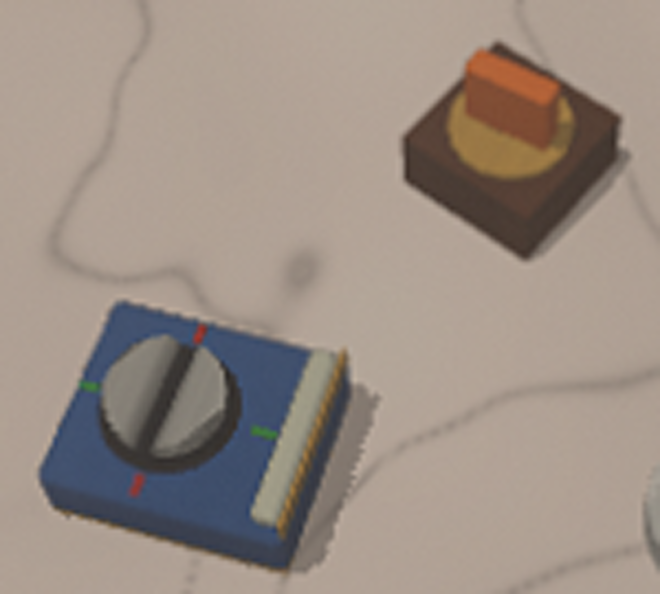

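Crop readings:
- **Top:** collar centre (166,141), handle top centre about (168,121), cap disc centre (639,288), slot line (585,298)–(698,283), stand top corners (97,49), (258,78), (226,240), (66,210).
- **Scene:** collar centre (511,122), handle top corners (484,51), (561,88), (552,105), (467,66), cap disc centre (165,396), slot (188,348)–(147,452).

```bash
cat > h.py <<'E'
from plant import *
import cv2,numpy as np
CR={"top":(4.7,230,175),"scene":(4.4,145,170)}
def pix(n,p,z,crop=True):
    p=np.atleast_2d(np.array(p,float))
    if crop:
        f,a,b=CR[n];p=(p+.5)/f-.5+[a,b]
    c=camera_info(n);u=cv2.undistortPoints(p[:,None],c["camera_matrix"],c["dist"])[:,0]
    P=c["pose"];d=np.c_[u,np.ones(len(u))]@P[:3,:3].T
    return (P[:3,3]+d*((z-P[2,3])/d[:,2])[:,None])[:,:2].round(1)
def proj(n,pts):
    c=camera_info(n);P=np.linalg.inv(c["pose"])
    return cv2.projectPoints(np.array(pts,float),cv2.Rodrigues(P[:3,:3])[0],P[:3,3],c["camera_matrix"],c["dist"])[0][:,0]
E
python3 - <<'E'
from h import *
def ang(q): d=q[1]-q[0]; return np.degrees(np.arctan2(d[1],d[0]))
for n,L in {"top":dict(collar=([(166,141)],45),stand=([(97,49),(258,78),(226,240),(66,210)],40),handle=([(152,68),(188,69),(182,175),(148,172)],86),cap=([(639,288)],58),slot=([(585,298),(698,283)],54),green=([(605,196),(655,378)],40),red=([(545,310),(715,276)],40)),
 "scene":dict(collar=([(511,122)],45),stand=([(500,43),(620,120),(526,217),(404,140)],40),handle=([(484,51),(561,88),(552,105),(467,66)],86),cap=([(165,396)],58),slot=([(188,348),(147,452)],54),green=([(264,433),(90,386)],40),red=([(201,334),(137,486)],40))}.items():
    for k,(p,z) in L.items():
        q=pix(n,p,z);print(n,k,q.tolist(),"mean",q.mean(0).round(1),"len/ang",[ (round(float(np.hypot(*(q[i+1]-q[i]))),1),round(float(ang(q[i:i+2])),1)) for i in range(len(q)-1)])
E
```

```text
top collar [[535.7, -10.9]] mean [535.7 -10.9] len/ang []
top stand [[574.4, 29.8], [575.6, -47.8], [496.4, -46.9], [495.5, 28.4]] mean [535.5  -9.1] len/ang [(77.6, -89.1), (79.2, 179.3), (75.3, 90.7)]
top handle [[557.8, 1.1], [560.6, -14.7], [512.7, -21.1], [511.1, -6.2]] mean [535.6 -10.2] len/ang [(16.0, -80.0), (48.3, -172.4), (15.0, 96.1)]
top cap [[508.5, -231.9]] mean [ 508.5 -231.9] len/ang []
top slot [[500.0, -209.6], [516.8, -258.9]] mean [ 508.4 -234.2] len/ang [(52.1, -71.2)]
top green [[551.7, -216.3], [472.7, -249.0]] mean [ 512.2 -232.6] len/ang [(85.5, -157.5)]
top red [[493.5, -195.9], [524.5, -270.8]] mean [ 509.  -233.4] len/ang [(81.1, -67.5)]
scene collar [[538.0, -9.9]] mean [538.   -9.9] len/ang []
scene stand [[500.0, 30.4], [578.9, 28.5], [576.7, -48.3], [500.0, -49.3]] mean [538.9  -9.7] len/ang [(78.9, -1.4), (76.8, -91.6), (76.7, -179.3)]
scene handle [[518.8, -7.8], [562.2, -2.8], [564.9, -13.7], [517.9, -20.4]] mean [541.  -11.2] len/ang [(43.7, 6.6), (11.2, -76.1), (47.5, -171.9)]
scene cap [[513.6, -235.3]] mean [ 513.6 -235.3] len/ang []
scene slot [[503.0, -209.4], [524.7, -259.5]] mean [ 513.8 -234.4] len/ang [(54.6, -66.6)]
scene green [[553.7, -215.6], [474.2, -248.1]] mean [ 514.  -231.8] len/ang [(85.9, -157.8)]
scene red [[495.9, -195.5], [526.5, -271.0]] mean [ 511.2 -233.2] len/ang [(81.5, -67.9)]
```

```bash
python3 - <<'E'
from h import *
from scipy.spatial.transform import Rotation as R
o=get_obs();M=R.from_euler("xyz",o["tcp_rot"]).as_matrix();print(M.round(3),np.degrees(np.arctan2(M[1,2],M[0,2])),np.degrees(o["joint_positions"]),o["tool_pos"])
E
```

```text
[[-0.001 -0.909  0.418]
 [-0.001  0.418  0.909]
 [-1.     0.    -0.001]] 65.31556796930771 [ 5.69508973e+01  1.96323586e+01  8.73704916e+01 -1.24692402e-03
  7.30752361e+01 -8.36430002e+00] [219.03555103 476.7326122  226.12295008]
```

Both cameras agree to within a few mm:
- The stand and key are at about (537,-10), with the key at yaw about 7.5°.
- The blue cap is at about (511.5,-233). Red lies at -67.7°, green at -157.7°, and the slot at about -69°.

The jaw angle is q1-q6. I'll grasp at 97.5° so that the whole turn stays in the last joint's range.

Request:
carry_out(rows=[[20,-30,0,6],[45,-69,0,12],[68,-103,0,18],[91,-138,0,24],[114,-173,0,30],[136,-208,0,32],[159,-243,0,32],[182,-278,0,32],[205,-313,0,32],[228,-348,0,32],[251,-383,-10,32],[274,-418,-30,32],[295,-452,-50,32],[310,-475,-70,32],[318,-487,-85,32],[318,-487,-85,32],[318,-487,-85,32],[318,-487,-85,32]], hand=91)

```text
time: 1.6
tool_pos: [536.7, -9.9, 141.2]
tcp_rot: [2.279, 1.57, -2.306]
contact_force: [-0.3, 1.1, 0.1]
grip_width: 90.9
```

Request:
carry_out(rows=[[0,0,-25,0],[0,0,-50,0],[0,0,-70,0],[0,0,-82,0],[0,0,-90,0],[0,0,-90,0],[0,0,-90,0]])

```text
time: 2.18
tool_pos: [537.0, -9.1, 52.2]
tcp_rot: [-2.864, 1.57, -1.165]
contact_force: [0.7, 0.4, -0.3]
grip_width: 91.3
```

Request:
carry_out(rows=[[0,0,0,0],[0,0,0,0],[0,0,0,0],[0,0,0,0],[0,0,0,0],[0,0,0,0],[0,0,0,0],[0,0,0,0],[0,0,0,0],[0,0,0,0],[0,0,0,0],[0,0,0,0]], hand=0)

```text
time: 3.18
tool_pos: [537.0, -9.2, 52.1]
tcp_rot: [-2.937, 1.57, -1.238]
contact_force: [-0.5, 1.1, 1.5]
grip_width: 15.4
```

```bash
python3 - <<'E'
from h import *
print(get_obs())
E
```

```text
{'time': 3.1833, 'joint_positions': array([-1.59266720e-01,  5.65304121e-01,  1.70564019e+00, -1.30668055e-03,
        8.70113502e-01, -1.85779727e+00]), 'dq': array([ 0.00212085, -0.00091474, -0.00040331, -0.00296435, -0.00171765,
        0.0014326 ]), 'tau': array([ 4.09321971e-01, -4.79733860e+01, -1.81888729e+01,  3.07471782e-02,
        2.07567198e-02,  1.01385982e-02]), 'tool_pos': array([537.00165456,  -9.19951382,  52.11878402]), 'tcp_rot': array([-2.93749225,  1.56966312, -1.23811949]), 'contact_force': array([-0.50210742,  1.08141225,  1.52028476]), 'moment': array([ 0.35131608,  0.05188776, -0.01209678]), 'grip_width': 15.433094629248004}
```

Grip is 15.4 mm on the 16 mm handle, as expected. Now I'll lift, carry and turn the key over the blue cap.

Request:
carry_out(rows=[[0,0,15,0],[0,0,40,0],[0,0,65,0],[0,0,85,0],[-2,-20,90,-7],[-5,-45,90,-14],[-8,-70,90,-21],[-11,-95,90,-28],[-14,-120,90,-35],[-16,-145,90,-42],[-19,-167,90,-49],[-21,-187,90,-56],[-23,-205,90,-63],[-25,-216,90,-70],[-25.5,-223.8,90,-76.3],[-25.5,-223.8,90,-76.3],[-25.5,-223.8,90,-76.3],[-25.5,-223.8,90,-76.3]])

```text
time: 4.68
tool_pos: [511.4, -232.4, 141.9]
tcp_rot: [2.84, 1.569, -3.072]
contact_force: [-0.3, 0.1, -1.3]
grip_width: 16.2
```

```bash
python3 - <<'E'
from h import *
o=get_obs();print(o["tool_pos"],np.degrees(o["joint_positions"][[0,5]]),o["grip_width"])
s=capture("scene")[:,:,::-1];t=capture("top")[:,:,::-1]
a=cv2.resize(s[175:310,120:270],(600,540),interpolation=3);b=cv2.resize(t[175:275,310:420],(600,545),interpolation=3)[:540]
cv2.imwrite("pics/hover.png",cv2.resize(np.hstack([a,b]),(800,360)))
cv2.imwrite("pics/hs.png",a);cv2.imwrite("pics/ht.png",b)
E
```

```text
[ 511.39246296 -232.39455433  141.94089147] [-32.22770428 -53.46909511] 16.160886516752907
```

View pics/hover.png

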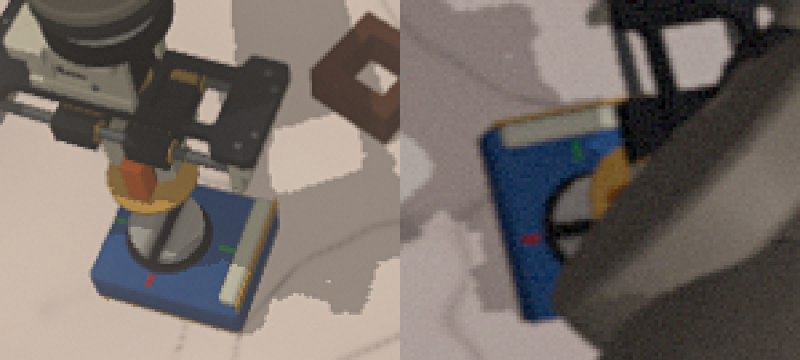

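The key hangs straight in the jaws above the blue cap (left half: collar about (150,185), slot about (175,225)), with the blade along the slot. Tip is at about 100 mm, so I'll lower to just inside the slot and watch the force.

Request:
carry_out(rows=[[0,-0.6,-15,0],[0,-0.6,-30,0],[0,-0.6,-38,0],[0,-0.6,-42,0],[0,-0.6,-44,0],[0,-0.6,-45,0],[0,-0.6,-45,0]])

```text
time: 5.37
tool_pos: [511.8, -232.9, 97.5]
tcp_rot: [-2.67, 1.57, -2.299]
contact_force: [-0.1, -0.4, -1.3]
grip_width: 15.7
```

Request:
carry_out(rows=[[0,0,-1.5,0],[0,0,-3,0],[0,0,-4.5,0],[0,0,-5,0],[0,0,-5,0]])

```text
time: 5.78
tool_pos: [511.8, -232.9, 92.3]
tcp_rot: [-2.892, 1.57, -2.521]
contact_force: [-0.1, 0.3, -0.8]
grip_width: 16.0
```

No contact force with the tip at about 50 mm, so the blade is in the narrow part. I'll go 2.5 mm deeper and then turn clockwise.

Request:
carry_out(rows=[[0,0,-2.5,0],[0,0,-2.5,-4],[0,0,-2.5,-9],[0,0,-2.5,-14],[0,0,-2.5,-19],[0,0,-2.5,-24],[0,0,-2.5,-29],[0,0,-2.5,-34],[0,0,-2.5,-39],[0,0,-2.5,-44],[0,0,-2.5,-49],[0,0,-2.5,-49]])

```text
time: 6.78
tool_pos: [511.0, -232.8, 89.4]
tcp_rot: [-2.88, 1.568, 2.916]
contact_force: [-2.2, -0.2, -0.8]
grip_width: 16.2
```

```bash
python3 - <<'E'
from h import *
o=get_obs();q=np.degrees(o["joint_positions"]);print(o["tool_pos"],"blade",q[0]-q[5]-90,o["contact_force"],o["moment"],o["grip_width"])
E
```

```text
[ 510.95597581 -232.80931604   89.44803375] blade -117.95054783698808 [-2.22153227 -0.21088451 -0.80022073] [-0.25849924  0.65114678  0.02213691] 16.173854208914225
```

Request:
carry_out(rows=[[0,0,0,-5],[0,0,0,-10],[0,0,0,-15],[0,0,0,-20],[0,0,0,-25],[0,0,0,-30],[0,0,0,-35],[0,0,0,-40],[0,0,0,-44],[0,0,0,-47],[0,0,0,-49],[0,0,0,-49]])

```text
time: 7.78
tool_pos: [511.0, -233.1, 89.5]
tcp_rot: [-2.83, 1.568, 2.112]
contact_force: [-0.6, -1.5, -1.8]
grip_width: 15.8
```

```bash
cat > st.py <<'E'
from h import *
o=get_obs();q=np.degrees(o["joint_positions"]);print(o["tool_pos"].round(1),"blade",q[0]-q[5]-90,o["contact_force"].round(1),o["moment"].round(3),"tau6",o["tau"][5],o["grip_width"])
E
python3 st.py
```

```text
[ 511.  -233.1   89.5] blade -166.7919667346183 [-0.6 -1.5 -1.8] [-0.324  0.373  0.029] tau6 0.5786948651075363 15.807540116790586
```

The joint-6 torque has risen to 0.58 N m, which suggests the stop. I'll press a little further and compare.

Request:
carry_out(rows=[[0,0,0,-1.5],[0,0,0,-3],[0,0,0,-3],[0,0,0,-3]])

```text
time: 8.12
tool_pos: [511.0, -233.1, 89.5]
tcp_rot: [-2.739, 1.569, 2.152]
contact_force: [-0.5, -1.6, -0.5]
grip_width: 15.9
```

```bash
python3 st.py
```

```text
[ 511.  -233.1   89.5] blade -169.6778241097245 [-0.5 -1.6 -0.5] [-0.221  0.391  0.383] tau6 0.46495274640619755 15.861517877235231
```

The z moment is now 0.38 N m against 0.05 to turn the cap, so it is on the hard stop. I'll back off to the middle of the play and lift out.

Request:
carry_out(rows=[[0,0,0,4],[0,0,0,8],[0,0,0,10],[0,0,0,10],[0,0,4,10],[0,0,10,10],[0,0,20,10],[0,0,35,10],[0,0,50,10],[0,0,52,10],[0,0,52,10]])

```text
time: 9.03
tool_pos: [511.7, -233.6, 143.1]
tcp_rot: [1.099, 1.569, -0.118]
contact_force: [0.3, 0.3, -1.0]
grip_width: 16.2
```

```bash
python3 st.py
```

```text
[ 511.7 -233.6  143.1] blade -159.70848105072707 [ 0.3  0.3 -1. ] [-0.07   0.139  0.033] tau6 0.003489737064228393 16.219370828028982
```

Request:
carry_out(rows=[[2,20,0,-2],[5,45,0,-4],[8,72,0,-6],[11,100,0,-8],[14,128,0,-11],[17,156,0,-14],[20,182,0,-17],[23,204,0,-20],[24,216,0,-20],[25.3,224,0,-20],[25.3,224,0,-20],[25.3,224,0,-20]])

```text
time: 10.03
tool_pos: [537.0, -10.1, 142.8]
tcp_rot: [0.645, 1.569, -0.919]
contact_force: [0.0, -0.3, -1.1]
grip_width: 15.8
```

```bash
python3 st.py; python3 - <<'E'
from h import *
s=capture("scene")[:,:,::-1];t=capture("top")[:,:,::-1]
a=cv2.resize(s[120:310,130:300],(537,600),interpolation=3);b=cv2.resize(t[190:275,320:400],(263,280),interpolation=3)
c=np.zeros((600,800,3),np.uint8);c[:,:537]=a;c[:280,537:]=b
cv2.imwrite("pics/back.png",c)
E
```

```text
[537.  -10.1 142.8] blade -179.679013839918 [ 0.  -0.3 -1.1] [-0.048  0.12   0.034] tau6 0.03843563958071172 15.752313513039393
```

View pics/back.png

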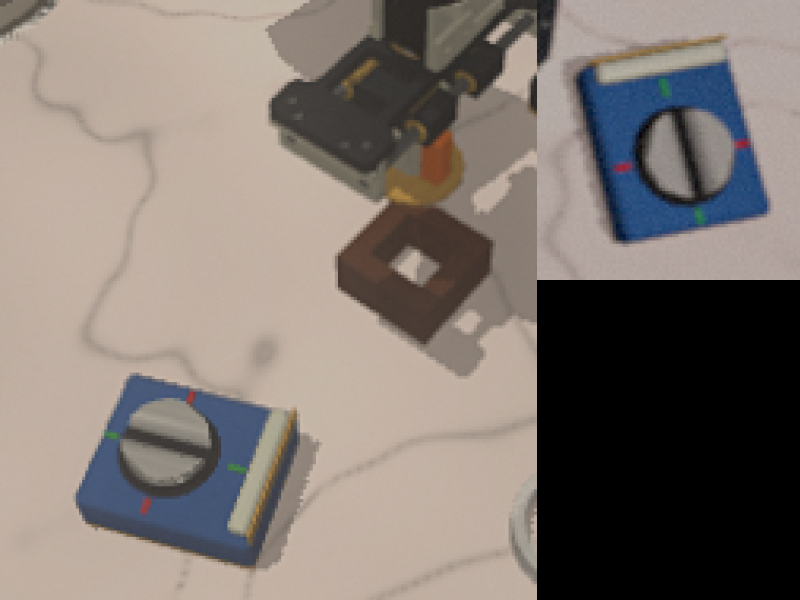

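The slot now points at the green marks (left: slot (125,436)–(213,454), green (111,436) and (237,468); inset agrees). I'll check its angle numerically before lowering the key.

```bash
python3 - <<'E'
from h import *
for n in("top","scene"):
    im=capture(n).astype(np.float32).mean(2)
    best=[]
    C=np.array([511.5,-233])
    for ref,z in((im,58),):
        for th in np.arange(-5,50,.5):
            for off in np.arange(-5,5.1,.5):
                u=np.array([np.cos(np.radians(th)),np.sin(np.radians(th))]);v=np.array([-u[1],u[0]])
                P=[[*(C+a*u+(b+off)*v),z-4] for a in np.linspace(-20,20,21) for b in(-3,0,3)]
                p=proj(n,P).astype(np.float32)
                best.append((cv2.remap(im,p[:,0],p[:,1],1).mean(),th,off))
    print(n,[tuple(np.round(x,1)) for x in sorted(best)[:4]])
E
```

```text
top [(np.float64(46.8), np.float64(22.5), np.float64(0.5)), (np.float64(46.9), np.float64(22.0), np.float64(0.5)), (np.float64(46.9), np.float64(21.5), np.float64(0.5)), (np.float64(47.0), np.float64(23.0), np.float64(0.5))]
scene [(np.float64(67.2), np.float64(22.5), np.float64(-1.5)), (np.float64(67.2), np.float64(23.0), np.float64(-1.5)), (np.float64(67.2), np.float64(22.0), np.float64(-1.5)), (np.float64(67.3), np.float64(21.5), np.float64(-1.5))]
```

Slot is at 22.5° in both cameras and the green marks at 22.3°, so the cap is locked. Lowering the key.

Request:
carry_out(rows=[[0,0.3,-20,0],[0,0.3,-40,0],[0,0.3,-58,0],[0,0.3,-72,0],[0,0.3,-80,0],[0,0.3,-85,0],[0,0.3,-88,0],[0,0.3,-90,0],[0,0.3,-90,0],[0,0.3,-90,0]])

```text
time: 11.07
tool_pos: [537.4, -10.4, 53.6]
tcp_rot: [1.163, 1.568, -0.404]
contact_force: [0.8, 0.4, -1.2]
grip_width: 15.4
```

```bash
python3 st.py
```

```text
[537.4 -10.4  53.6] blade -179.81699409145043 [ 0.8  0.4 -1.2] [ 0.038  0.147 -0.034] tau6 -0.0009122038318309933 15.428371428553682
```

Request:
carry_out(rows=[[0,0,-0.8,0],[0,0,-1.3,0],[0,0,-1.3,0]])

```text
time: 11.32
tool_pos: [537.6, -10.4, 52.6]
tcp_rot: [1.207, 1.568, -0.36]
contact_force: [-0.7, 0.6, -1.5]
grip_width: 15.8
```

Request:
carry_out(rows=[[0,0,0,0],[0,0,0,0],[0,0,0,0],[0,0,0,0],[0,0,0,0],[0,0,0,0],[0,0,0,0],[0,0,0,0],[0,0,10,0],[0,0,30,0],[0,0,60,0],[0,0,95,0],[0,0,130,0],[-20,30,150,0],[-40,65,150,0],[-60,100,150,0],[-75,130,150,0],[-80,150,150,0],[-80,150,150,0]], hand=91)

```text
time: 12.9
tool_pos: [456.0, 142.7, 203.7]
tcp_rot: [1.64, 1.567, 0.076]
contact_force: [-0.1, -1.0, -0.1]
grip_width: 90.7
```

```bash
python3 st.py; python3 - <<'E'
from h import *
s=capture("scene")[:,:,::-1]
cv2.imwrite("pics/end.png",cv2.resize(s[110:310,130:380],(750,600),interpolation=3))
E
```

```text
[456.  142.7 203.7] blade -179.57242828137862 [-0.1 -1.  -0.1] [0.004 0.22  0.045] tau6 0.5852746032178402 90.7259520481548
```

View pics/end.png

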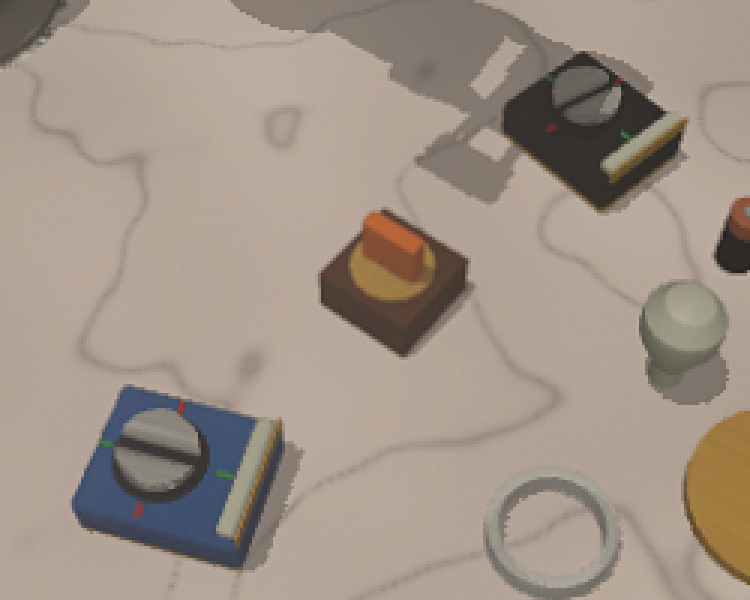

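The key hangs upright in its stand (collar flat on the block at (392,268)). The blue slot is at the green marks, the black slot is still at its red marks, and the gripper is clear.

```bash
python3 -c "
from plant import *
print(close_job())"
```

```text
the job is handed in; nothing more can be done
None
```

The blue lamp base's cap is locked and the orange key is back in its stand. I handed the job in about 13 s into the 50 s allowed.

- **Blue cap:** I turned it clockwise until it met its hard stop, where the moment reached 0.38 N m against about 0.05 N m to turn it. Both cameras then put the slot at 22.5°, with the green marks at 22.3°.
- **Key:** the last picture shows it upright, collar flat on the stand, with the gripper open and well clear.
- **Black cap:** I never touched it, and the last picture shows its slot still at the red marks.

None of the final checks failed. In the first measurements the two cameras differed by 2–5 mm in x, so I used their average, and the blade went into the slot without contact force.

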